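Seat and clamp a microplate on the shaker by pushing

TASK

The 96-well plate lies loose on the shaker's stage: slide it into the corner so that it sits flush against both metal fences, and push the clamp bar up snug against the plate so that it is held there. Push with the fingertips only: keep the plate flat on the stage, do not lift anything or grip the bar between the fingers, and leave the other things on the bench alone.

Things in the scene. Friction and masses are not known exactly. Their poses are not given: they have to be found in the camera images.
- shaker: Microplate shaker, fixed: white housing 250 x 270 mm carrying a dark metal stage 220 (x) x 240 (y) mm, its flat top 100 mm above the bench. Origin: on the bench under the stage's centre; z up; panel on the -x face. Two fences stand on the stage, along its +x and +y edges; the -y side is open. With the plate seated in their corner, the plate's centre is at x = +52.2 mm, y = +44.1 mm.
- corner (a point): Point on the stage's top where the inner faces of the two aluminium fences (10 mm high, 8 mm thick) meet; axes as the shaker's, at x = +95, y = +108, z = +100 mm from its origin. From here the back fence runs 206 mm towards -y and the side fence 107 mm towards -x. The plate belongs in this corner.
- plate: White 96-well microplate, 85.5 mm (its x) x 127.8 mm (its y), 14.4 mm high, about 0.12 kg, loose on the stage between bar and back fence, long sides along the shaker's y but up to 0.2 rad askew. A base skirt 8 mm high gives the outline; the part above it is 0.9 mm smaller all round. Origin: centre of its underside. It slides with 0.5 to 2 N.
- clamp_bar (a joint): How far the clamp bar has been pushed along the shaker's x towards the back fence (m), 0 to 0.110. Its face towards the plate is at shaker x = -78 mm + this value; it meets the seated plate at 0.0875. The bar slides in two slots with about 3 N, always stays parallel to the back fence, and stays where it is left. A black rubber strip covers that face: no place for fingers.
- bar_push (a point): Middle of the rear (-x) face of the clamp bar, away from the plate, 11 mm above the stage: the place to push. x points along the push, towards plate and back fence. The bar is aluminium, 200 mm long (along the shaker's y, reaching 100 mm either side of this point), 14 mm thick, 22 mm high above the stage; two round nuts 4 mm higher sit 89 mm from its middle.
- tip_box: Bystander: closed pipette-tip box, blue with a pale lid, 82 x 118 x 75 mm, on the bench beside the shaker. Origin: centre of its underside.
- tube_rack: Bystander: grey tube rack with small tubes, 70 x 110 x 43 mm, on the bench beside the shaker. Origin: centre of its underside.
- reagent: Bystander: amber bottle with a white cap, 60 mm in diameter, 120 mm high, on the bench beside the shaker. Origin: centre of its underside.
Not all that is in view belongs to the job. There is more than one size of the plate; the one meant has the size given above.

How it is judged (in metres and radians):
At the end, for the whole second after the job is handed in: The plate lies flat and at rest on the stage, within 2.5 mm of both fences and square to them within 0.03 rad, and the clamp bar stands against it, within 3 mm (joint value above 0.0845) (x of plate in the frame of shaker between 0.0497 and 0.0545 m and y of plate in the frame of shaker between 0.0416 and 0.0465 m and angle between the x axis of plate and the x axis of shaker, either way round below 0.03 rad and z of plate in the frame of shaker between 0.098 and 0.102 m and angle between plate's own z axis and vertical below 0.03 rad and value of joint clamp_bar above 0.0845 m and linear speed of plate below 0.01 m/s); the robot touches nothing.
It fails at once if the plate is lifted off the stage or falls from it (z of plate in the frame of shaker above 0.106 m or z of plate in the frame of shaker below 0.094 m).
It fails at once if the plate is tipped (angle between plate's own z axis and vertical above 0.12 rad).
It fails at once if the clamp bar is gripped or dragged by its plate side (contact force between the fingers and clamp_bar_c1 above 2 N).
It fails at once if a bystander is disturbed (distance of any of tip_box, tube_rack, reagent from where it was at the start of the episode above 0.02 m or angle between any of tip_box, tube_rack, reagent's own z axis and vertical above 0.3 rad).
It also fails if it takes over 51 s, if anything falls off the work surface, if the arm or the gripper's body presses on something with over 40 N, if the wrist force passes 120 N, or if a joint passes its speed limit or range.

ROBOT

A 6-joint arm with a two-finger parallel gripper is mounted at the origin on the work surface. World frame = base frame: x ahead of the robot, y to its left, z up, the work surface at z = 0. Lengths are in m, angles in degrees, forces in N, time in s.
With the tool pointing down it reaches from about 0.4 to 0.825 m from the base axis. Payload 7 kg.
Tool frame: the origin (TCP) lies on the centre line of the jaws, within the pads' length; the fingertips stand 14 mm ahead of it and the grasp point (between the pads) lies 5 mm behind it; z points along the fingers, y is the line along which they close (so a half turn about z gives the same grasp; the last joint's range is limited). The gripper opens to 88 mm and grips with 3 to 60 N. Pads are 19 mm wide; open, the fingers measure 130 mm over their backs; the gripper's body (78 mm by 193 mm) begins 47 mm behind the grasp point.
Start: joints at [-56.717, 20.546, 0.682, 0, -70.136, -16.507], TCP at [0.195, -0.646, 0.241] pointing down, gripper open.
Joint ranges: [-176.03, 176.03], [-82.01, 121.73], [-58.28, 71.71], [-173.87, 95.51], [-174.79, -0.11], [-173.66, 173.66]. Speed limits (degrees/s): [136.94, 136.94, 172.46, 180, 180, 180].

INTERFACE

Orientations are given as [roll, pitch, yaw] about the fixed x, y, z axes, in that order (R = Rz(yaw) Ry(pitch) Rx(roll)).
In Python, from plant import r gives the robot as it stands.
- The arm moves only by the tool send_rows, never from a script. Its argument "steps" is a list of rows, each an object with "dp": the shift along the tool's x, y, z in mm, a list of three; "roll": the turn about the tool's z in rad; "jaw": the opening in per cent of the stroke, from 0 (shut) to 100 (fully open). In form: [{"dp": [tx, ty, tz], "roll": roll, "jaw": jaw}, ...]. A call has 1 to 5 rows; each row is the pose to reach, as a shift and turn from the pose commanded when the call began, along the tool's axes at that moment; what a row does not reach only later rows make up. A row lasts 1/8 s, in which the tool goes at most 62.5 mm and 10.7 degrees, less where a joint would pass 70% of its speed; a pose out of reach is approached as far as the arm can. A call with a gripper value outside its range is refused whole. The fingers move at their own pace and stop on an object; "newtons" is the grip in N (left out, the last holds). Time passes only in rows, so rows that repeat a pose let the fingers close. It gives the time, the measured TCP pose, the force, the opening and the grip force at its end, in the units of the state.
- r.get_state(): the state, without advancing time (a new reading comes with each control period).
- r.capture(name): name is "side" or "top" or "wrist"; returns a dict with "image" (480x640x3 uint8, blue, green, red), "K" (3x3 intrinsics, pixels), "rvec" (rotation vector, rad) and "tvec" (3), from world to camera coordinates, as OpenCV has them. Camera axes: x right, y down, z forward; pixel columns grow to the right and rows downward; lengths in m; the calibration is good to about 2 mm. The wrist camera is an equidistant fisheye: a pixel r from the principal point sees the ray r / f radians off the axis. A picture is of the moment at which its call begins. There is no depth.
- r.close_job(): hands the job in; it is judged then, once.
The state is a dict: "time_s": time; "joints": joint angles; "qd": joint speeds; "joint_torque": joint torques, N m; "tcp_pos": TCP position; "eef_rot": TCP orientation; "contact_force": force on the tool from outside, world axes, zero at the start; "moment": the same for the moment, N m; "gripper_width": finger opening in m; "gripper_force": force on a finger pad.
Only numpy, scipy, OpenCV 4.12 (cv2) and the standard library are available. Lean on these libraries where they do the work, as an engineer would, in place of code of your own. Each camera call takes 0.05 s, during which the arm holds its last target. There are 200 camera calls.

## Working session

There is one attempt and no reset: what is moved stays moved. The work goes in short steps, Python scripts to look and compute and a tool call to move; the robot and the scene stay as the last step left them, time stands still between calls to the robot, and variables do not carry over. Pictures are saved under pics/ and viewed, at most 10 in all, crops included, and the job is handed in when it is done.

Besides the shell and the picture viewer there is one more tool, called after "Call:" as name(argument=value, ...) on one line, values as JSON. send_rows: Moves the arm, as the interface text tells. Its arguments: {"type":"object","properties":{"steps":{"type":"array","items":{"type":"object","properties":{"dp":{"type":"array","items":{"type":"number"}},"roll":{"type":"number"},"jaw":{"type":"number"}}}},"newtons":{"type":"number"}},"required":["steps"]}

```bash
mkdir -p pics; ls; python3 - <<'E'
from plant import r
import cv2,json,pickle
s=r.get_state();print(s)
d={}
for n in("top","side"):
    c=r.capture(n);d[n]=c;cv2.imwrite(f"pics/{n}1.png",c["image"]);print(n,c["K"],c["rvec"],c["tvec"])
pickle.dump(d,open("cam.pkl","wb"))
E
```

```text
pics
{'time_s': 0.0, 'joints': array([-5.67178212e+01,  2.05890557e+01,  6.32443121e-01, -2.04287596e-02,
       -7.01356874e+01, -1.65075550e+01]), 'qd': array([-0.03621386, -0.00035814, -0.00714257,  0.00962715, -0.12568594,
       -0.02105717]), 'joint_torque': array([-1.72493870e-03, -5.82717276e+01,  2.93054259e+01,  6.99711174e+00,
        6.94550079e-03, -1.78028963e-04]), 'tcp_pos': array([ 0.19465298, -0.6458228 ,  0.23963845]), 'eef_rot': array([ 1.79906047e+02, -7.81602460e-03, -1.63232327e+02]), 'contact_force': array([ 0.0769233 ,  0.3009186 , -0.07118509]), 'moment': array([ 0.03126642, -0.01429738, -0.01878667]), 'gripper_force': 0.0, 'gripper_width': 0.08791226923279878}
top [[474.37934423   0.         320.09231707]
 [  0.         474.37934423 234.9564004 ]
 [  0.           0.           1.        ]] [ 2.19464043 -2.19005359  0.06479784] [0.11473982 0.6016175  1.30530547]
side [[559.58778027   0.         318.58552067]
 [  0.         559.58778027 232.52836081]
 [  0.           0.           1.        ]] [ 0.15286167 -2.8636429   1.2002635 ] [0.62148907 0.03679006 1.32332761]
```

View pics/top1.png

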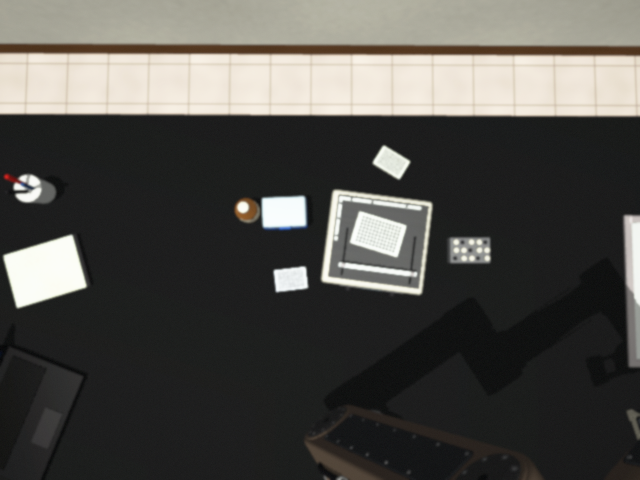

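View pics/side1.png

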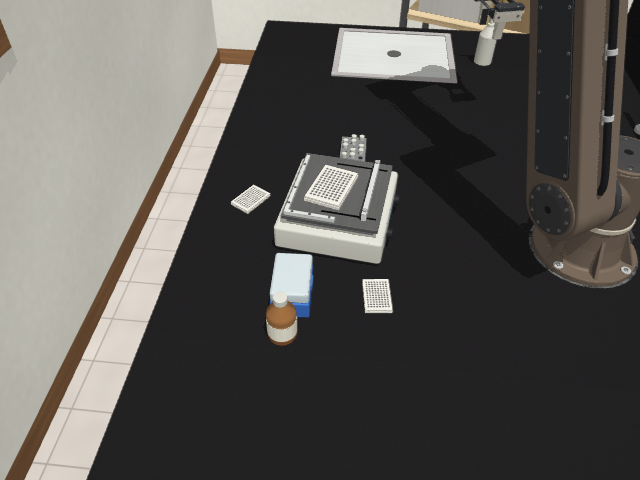

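The top view shows the shaker at about (377,242). There are three plate-like things: one on the stage (379,233), and two smaller ones on the bench at (391,162) and (291,279). The one meant is on the stage, between the bar (378,270) and the back fence (380,202). I'll check it in a close crop.

```bash
cat > h.py <<'E'
import numpy as np,cv2,pickle
def ray(c,uv):
    R=cv2.Rodrigues(np.array(c["rvec"]))[0];o=-R.T@np.array(c["tvec"]).ravel()
    uv=np.atleast_2d(np.array(uv,float));d=np.c_[(uv-[c["K"][0][2],c["K"][1][2]])/c["K"][0][0],np.ones(len(uv))]
    return o,d@R
def onz(c,uv,z):
    o,d=ray(c,uv);return o+d*((z-o[2])/d[:,2])[:,None]
def proj(c,p):return cv2.projectPoints(np.array(p,float).reshape(-1,3),np.array(c["rvec"]),np.array(c["tvec"]),np.array(c["K"]),None)[0].reshape(-1,2)
E
python3 - <<'E'
from h import *
d=pickle.load(open("cam.pkl","rb"))
t=d["top"]["image"][180:305,310:445];cv2.imwrite("pics/topc.png",cv2.resize(t,None,fx=4.6,fy=4.6,interpolation=cv2.INTER_CUBIC))
s=d["side"]["image"][145:265,270:405];cv2.imwrite("pics/sidec.png",cv2.resize(s,None,fx=5,fy=5,interpolation=cv2.INTER_CUBIC)[:600])
E
```

```text
(no output)
```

View pics/topc.png

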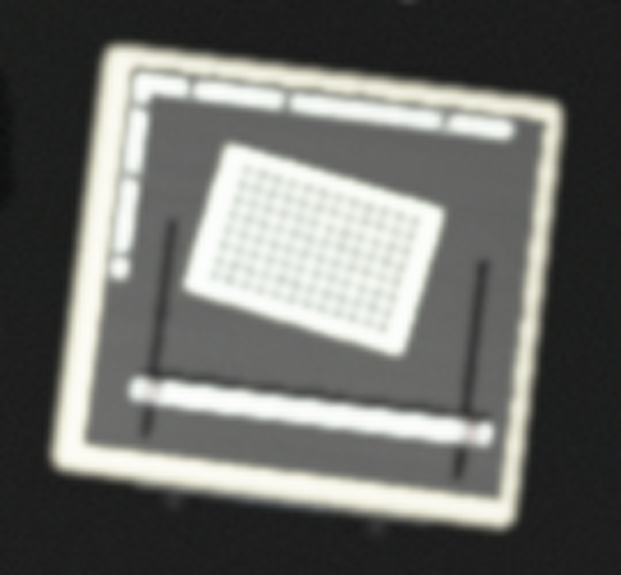

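View pics/sidec.png

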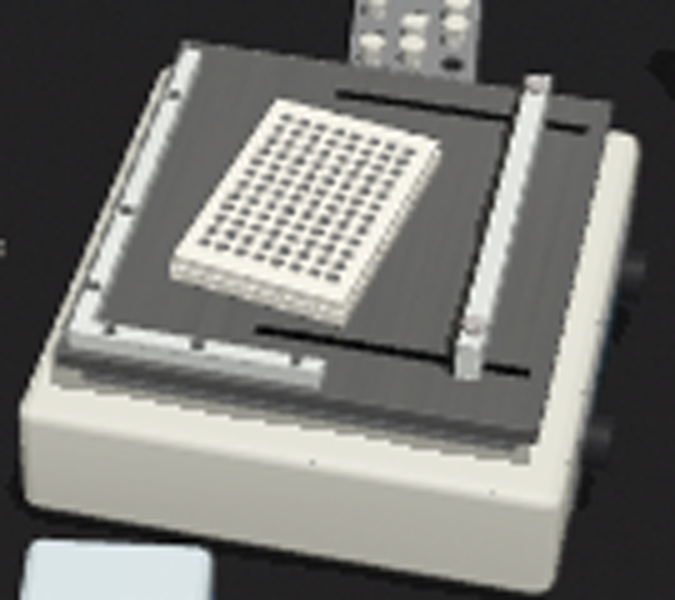

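Both crops show the white 96-well plate askew, with corners in the top crop at (228,142), (445,208), (401,356) and (184,291). The fence corner is at (136,72) and the bar runs from (130,390) to (493,434).

```bash
python3 - <<'E'
from h import *
from scipy.optimize import least_squares
d=pickle.load(open("cam.pkl","rb"))
T=lambda p:(np.array(p)+.5)/4.6-.5+[310,180]
S=lambda p:(np.array(p)+.5)/5-.5+[270,145]
# shaker features: local pt, view, pixel
F=[((.103,.116,.11),'top',T([136,72])),((.103,-.098,.11),'top',T([516,120])),((-.110,.12,.1),'top',T([86,443])),((-.110,-.12,.1),'top',T([500,498])),
((.110,-.12,.1),'side',S([184,42])),((-.110,-.12,.1),'side',S([611,101])),((-.110,.12,.1),'side',S([541,440])),((-.012,.116,.11),'side',S([325,362]))]
def M(q,p):
    c,s=np.cos(q[2]),np.sin(q[2]);p=np.array(p,float).reshape(-1,3)
    return np.c_[q[0]+c*p[:,0]-s*p[:,1],q[1]+s*p[:,0]+c*p[:,1],p[:,2]]
def res(q):return np.concatenate([proj(d[v],M(q,p))[0]-px for p,v,px in F])
q=least_squares(res,[.6,-.1,-.1],loss='soft_l1').x;print(q,np.degrees(q[2]),res(q).reshape(-1,2).round(1).tolist())
H,W=.04275,.0639;h,w=H-.0009,W-.0009
P=[((h,w,.1144),'top',T([228,142])),((h,-w,.1144),'top',T([445,208])),((-h,-w,.1144),'top',T([401,356])),((-h,w,.1144),'top',T([184,291])),
((h,-w,.1144),'side',S([278,99])),((-h,-w,.1144),'side',S([441,142])),((h,w,.1144),'side',S([170,266])),((-h,w,.1144),'side',S([343,306]))]
def rp(k):return np.concatenate([proj(d[v],M(q,M(k,p)))[0]-px for p,v,px in P])
k=least_squares(rp,[0,0,-.1],loss='soft_l1').x;print("plate in shaker",k,rp(k).reshape(-1,2).round(1).tolist())
def inS(w):
    c,s=np.cos(q[2]),np.sin(q[2]);x=np.array(w)[:,:2]-q[:2];return x@np.array([[c,-s],[s,c]])
b=onz(d['top'],[T(p) for p in([130,378],[130,402],[493,422],[493,446])],.122);print("bar",inS(b))
np.save("q.npy",q);np.save("k.npy",k)
# what pose has tool: current
from plant import r
print(M(q,[[-.099,0,.111],[.0522,.0441,.1]]))
E
```

```text
[ 0.5817875  -0.03592284 -0.125691  ] -7.201563804477469 [[0.1, 0.5], [-0.9, 0.4], [-0.9, 0.8], [0.7, 0.7], [-0.7, -1.2], [0.2, -0.4], [-0.8, -2.3], [-1.1, 1.5]]
plate in shaker [ 0.01663704  0.00575348 -0.16903649] [[-0.3, 0.8], [-0.9, 0.7], [-0.5, -0.6], [-0.1, -0.7], [-0.1, -0.2], [-0.3, -0.3], [0.5, -2.5], [0.0, -0.8]]
bar [[-0.06807468  0.09861777]
 [-0.08129273  0.09694913]
 [-0.06659232 -0.10456032]
 [-0.07979804 -0.1060978 ]]
[[ 0.48356849 -0.02351217  0.111     ]
 [ 0.6391041   0.00128546  0.1       ]]
```

```bash
cat >> h.py <<'E'
q=np.load("q.npy")
def toS(p):
    c,s=np.cos(q[2]),np.sin(q[2]);x=np.array(p)[:2]-q[:2];return np.array([c*x[0]+s*x[1],-s*x[0]+c*x[1],p[2]])
def toW(l):
    c,s=np.cos(q[2]),np.sin(q[2]);return np.array([q[0]+c*l[0]-s*l[1],q[1]+s*l[0]+c*l[1],l[2]])
def delta(st,l):
    from scipy.spatial.transform import Rotation as R
    Rm=R.from_euler('xyz',st["eef_rot"],degrees=True).as_matrix()
    return (1000*Rm.T@(toW(l)-st["tcp_pos"])).round(1)
E
python3 - <<'E'
from h import *
from plant import r
s=r.get_state()
print(delta(s,(-.103,-.002,.24)),toW((-.103,-.002,.24)),toS(s["tcp_pos"]))
E
```

```text
[-4.517e+02  5.123e+02  4.000e-01] [ 0.47934932 -0.02499495  0.24      ] [-0.30759015 -0.65367734  0.23970216]
```

Call:
send_rows(steps=[{"dp": [-36, 41, 0], "roll": 0.1, "jaw": 0}, {"dp": [-72, 82, 0], "roll": 0.2, "jaw": 0}, {"dp": [-108, 123, 0], "roll": 0.3, "jaw": 0}, {"dp": [-144, 164, 0], "roll": 0.4, "jaw": 0}, {"dp": [-180, 205, 0], "roll": 0.418, "jaw": 0}], newtons=20)

```text
time_s: 0.72
tcp_pos: [0.3083, -0.3963, 0.2403]
eef_rot: [180.0, -0.0, 172.7]
contact_force: [0.7, 0.7, 0.4]
gripper_width: 0.0433
gripper_force: 0.0
```

```bash
cat > d.py <<'E'
import sys
from h import *
from plant import r
s=r.get_state();print(delta(s,[float(a) for a in sys.argv[1:4]]),toS(s["tcp_pos"]).round(4),s["eef_rot"].round(2),s["joints"].round(1),s["time_s"])
E
python3 d.py -.103 -.002 .24
```

```text
[-122.6  390.     0.4] [-0.2262 -0.3919  0.2403] [ 1.7999e+02 -1.0000e-02  1.7271e+02] [-29.7   4.1 -20.7  -0.  -65.2 -67.6] 0.725
```

Call:
send_rows(steps=[{"dp": [-16, 50, 0], "roll": 0, "jaw": 0}, {"dp": [-32, 100, 0], "roll": 0, "jaw": 0}, {"dp": [-48, 150, 0], "roll": 0, "jaw": 0}, {"dp": [-64, 200, 0], "roll": 0, "jaw": 0}, {"dp": [-79, 250, 0], "roll": 0, "jaw": 0}])

```text
time_s: 1.35
tcp_pos: [0.4179, -0.1581, 0.2406]
eef_rot: [180.0, 0.0, 172.8]
contact_force: [0.8, -0.6, 0.2]
gripper_width: 0.0011
gripper_force: 0.0
```

Call:
send_rows(steps=[{"dp": [-16, 50, 0], "roll": 0, "jaw": 0}, {"dp": [-32, 100, 0], "roll": 0, "jaw": 0}, {"dp": [-43, 139, 0], "roll": 0, "jaw": 0}, {"dp": [-43, 139, 0], "roll": 0, "jaw": 0}])

```text
time_s: 1.85
tcp_pos: [0.4783, -0.0251, 0.2401]
eef_rot: [-180.0, -0.0, 173.0]
contact_force: [-0.4, -0.3, -0.2]
gripper_width: 0.0002
gripper_force: 0.0
```

```bash
python3 d.py -.106 -.002 .122; python3 - <<'E'
from h import *
from plant import r
c=r.capture("wrist");print(c["K"],c["rvec"],c["tvec"]);cv2.imwrite("pics/w1.png",c["image"])
pickle.dump(c,open("w1.pkl","wb"))
E
```

```text
[  1.9   0.3 118.1] [-0.104  -0.0023  0.2401] [-1.7999e+02 -4.0000e-02  1.7300e+02] [  20.6    1.8  -23.2   -0.   -65.  -117.6] 1.85
[[371.64829954   0.         318.74101886]
 [  0.         371.64829954 242.12640799]
 [  0.           0.           1.        ]] [-2.19246607 -1.93715715 -0.26483304] [-0.03296145 -0.49420717  0.2622175 ]
```

View pics/w1.png

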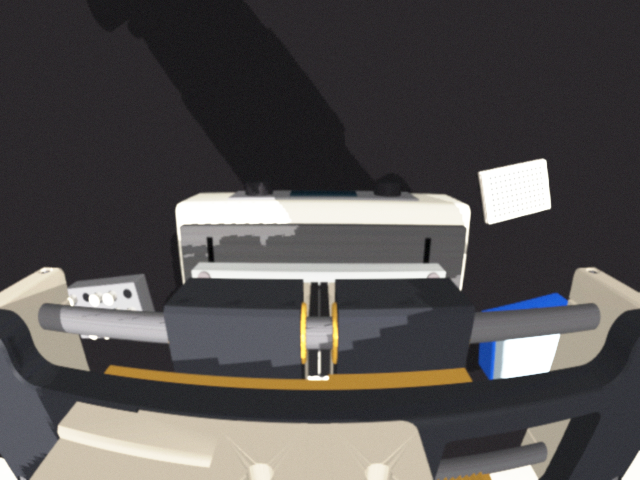

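The wrist view shows the closed fingers at columns 303-335 with their tips near row 280. The bar's top runs at rows 264-275 from column 191 to 446, and the stage's -x edge is at row 226, columns 181 to 465. I'll check the bar against the fingertips.

```bash
python3 - <<'E'
from h import *
from plant import r
c=pickle.load(open("w1.pkl","rb"))
def w(uv,z):
    R=cv2.Rodrigues(np.array(c["rvec"]))[0];o=-R.T@np.array(c["tvec"]).ravel()
    x,y=(np.array(uv)-[c["K"][0][2],c["K"][1][2]])/c["K"][0][0];t=np.hypot(x,y)
    v=np.array([x/t*np.sin(t),y/t*np.sin(t),np.cos(t)])@R
    return toS(o+v*(z-o[2])/v[2]).round(4)
for n,uv,z in [("stageR",(181,226),.1),("stageL",(465,226),.1),("barR rear",(192,264),.122),("barL rear",(444,264),.122),("nutR",(205,276),.126),("nutL",(433,276),.126),("tipR",(303,281),.226),("tipL",(334,281),.226)]:print(n,w(uv,z))
E
python3 - <<'E'
from h import *
c=pickle.load(open("w1.pkl","rb"));cv2.imwrite("pics/w1c.png",cv2.resize(c["image"][180:390,170:480],None,fx=2.58,fy=2.58,interpolation=cv2.INTER_CUBIC))
E
```

```text
stageR [-0.1102 -0.1171  0.1   ]
stageL [-0.1108  0.1183  0.1   ]
barR rear [-0.0848 -0.1021  0.122 ]
barL rear [-0.0853  0.0944  0.122 ]
nutR [-0.0765 -0.0909  0.126 ]
nutL [-0.0769  0.0849  0.126 ]
tipR [-0.1131 -0.0105  0.226 ]
tipL [-0.1132  0.0038  0.226 ]
```

View pics/w1c.png

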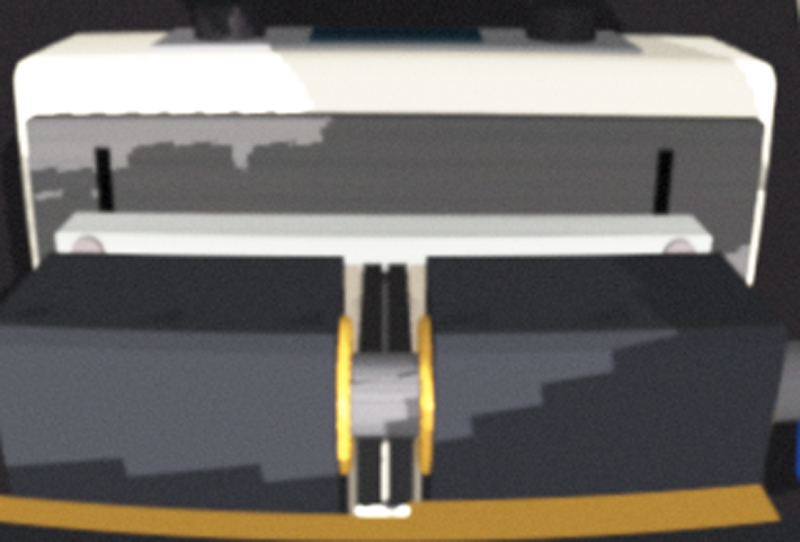

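Stage and bar agree with the fit: the stage edge is at -0.110 and the bar's rear face at about -0.081. Next I lower the fingertips behind the bar.

Call:
send_rows(steps=[{"dp": [2, 0, 40], "roll": 0, "jaw": 0}, {"dp": [2, 0, 80], "roll": 0, "jaw": 0}, {"dp": [2, 0, 110], "roll": 0, "jaw": 0}, {"dp": [2, 0, 119], "roll": 0, "jaw": 0}, {"dp": [2, 0, 119], "roll": 0, "jaw": 0}])

```text
time_s: 2.52
tcp_pos: [0.4755, -0.0276, 0.1218]
eef_rot: [-180.0, -0.0, 172.8]
contact_force: [-0.4, -0.0, 0.7]
gripper_width: 0.0006
gripper_force: 0.0
```

Call:
send_rows(steps=[{"dp": [-6, 0, 0], "roll": 0, "jaw": 0}, {"dp": [-12, 0, 0], "roll": 0, "jaw": 0}, {"dp": [-18, 0, 0], "roll": 0, "jaw": 0}, {"dp": [-23, 0, 0], "roll": 0, "jaw": 0}, {"dp": [-28, 0, 0], "roll": 0, "jaw": 0}])

```text
time_s: 3.15
tcp_pos: [0.5034, -0.0306, 0.1215]
eef_rot: [-180.0, -0.0, 172.8]
contact_force: [-3.6, 0.3, 2.5]
gripper_width: 0.0007
gripper_force: 1.6
```

```bash
python3 d.py -.02 -.003 .122
```

```text
[-58.4   1.6  -0.5] [-0.0784 -0.0046  0.1215] [-1.7999e+02 -4.0000e-02  1.7283e+02] [  18.9   11.1  -29.8   -0.   -49.1 -116. ] 3.15
```

Call:
send_rows(steps=[{"dp": [-5, 0, 0], "roll": 0, "jaw": 0}, {"dp": [-10, 0, 0], "roll": 0, "jaw": 0}, {"dp": [-15, 0, 0], "roll": 0, "jaw": 0}, {"dp": [-20, 0, 0], "roll": 0, "jaw": 0}, {"dp": [-25, 0, 0], "roll": 0, "jaw": 0}])

```text
time_s: 3.78
tcp_pos: [0.5284, -0.0338, 0.1215]
eef_rot: [-180.0, -0.0, 172.8]
contact_force: [-3.9, -0.5, 2.8]
gripper_width: 0.0006
gripper_force: 1.8
```

Call:
send_rows(steps=[{"dp": [-5, 0, 0], "roll": 0, "jaw": 0}, {"dp": [-10, 0, 0], "roll": 0, "jaw": 0}, {"dp": [-15, 0, 0], "roll": 0, "jaw": 0}, {"dp": [-20, 0, 0], "roll": 0, "jaw": 0}, {"dp": [-25, 0, 0], "roll": 0, "jaw": 0}])

```text
time_s: 4.4
tcp_pos: [0.5532, -0.0369, 0.1215]
eef_rot: [-180.0, -0.0, 172.8]
contact_force: [-3.9, -1.5, 2.5]
gripper_width: 0.0
gripper_force: 1.9
```

```bash
python3 d.py -.02 -.003 .122; python3 - <<'E'
from h import *
from plant import r
a=r.capture("side");b=r.capture("top");pickle.dump({"side":a,"top":b},open("cam2.pkl","wb"))
cv2.imwrite("pics/s2.png",cv2.resize(a["image"][145:265,270:405],None,fx=5,fy=5,interpolation=cv2.INTER_CUBIC))
E
```

```text
[-8.3  1.6 -0.5] [-0.0283 -0.0046  0.1215] [-1.7999e+02 -2.0000e-02  1.7282e+02] [  16.4   15.5  -23.7    0.   -50.8 -113.6] 4.4
```

View pics/s2.png

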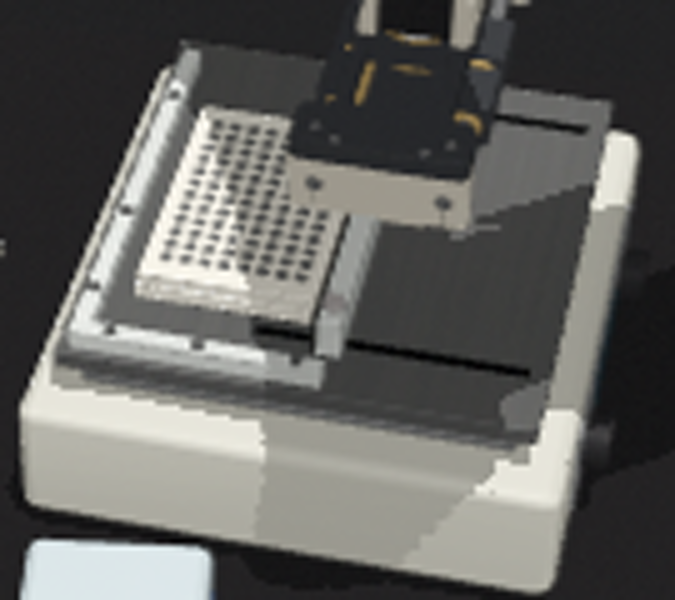

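The plate is now square against the bar, about 14 mm short of the back fence and about 25 mm short of the side fence. I'll push the bar nearly home, leave a small gap, then push the plate along y.

Call:
send_rows(steps=[{"dp": [-4, 0, 0], "roll": 0, "jaw": 0}, {"dp": [-8, 0, 0], "roll": 0, "jaw": 0}, {"dp": [-10, 0, 0], "roll": 0, "jaw": 0}])

```text
time_s: 4.88
tcp_pos: [0.5631, -0.038, 0.1215]
eef_rot: [180.0, -0.0, 172.8]
contact_force: [-3.8, 1.3, 0.1]
gripper_width: 0.0007
gripper_force: 1.8
```

Call:
send_rows(steps=[{"dp": [10, 0, 0], "roll": 0, "jaw": 0}, {"dp": [10, 0, -30], "roll": 0, "jaw": 0}, {"dp": [10, 0, -60], "roll": 0, "jaw": 0}, {"dp": [0, -50, -60], "roll": 0, "jaw": 0}, {"dp": [-20, -95, -60], "roll": 0, "jaw": 0}])

```text
time_s: 5.5
tcp_pos: [0.5714, -0.1352, 0.183]
eef_rot: [180.0, 0.2, 172.9]
contact_force: [1.3, 0.6, 0.1]
gripper_width: 0.0005
gripper_force: 0.0
```

```bash
python3 d.py .051 -.1 .119; python3 - <<'E'
from h import *
from plant import r
a=r.capture("side");b=r.capture("top");pickle.dump({"side":a,"top":b},open("cam3.pkl","wb"))
cv2.imwrite("pics/s3.png",cv2.resize(a["image"][145:265,270:405],None,fx=5,fy=5,interpolation=cv2.INTER_CUBIC))
E
```

```text
[-48.6  -0.4  64.2] [ 0.0021 -0.0998  0.183 ] [179.96   0.21 172.94] [   5.8   14.7  -15.5    0.   -59.5 -102.8] 5.5
```

View pics/s3.png

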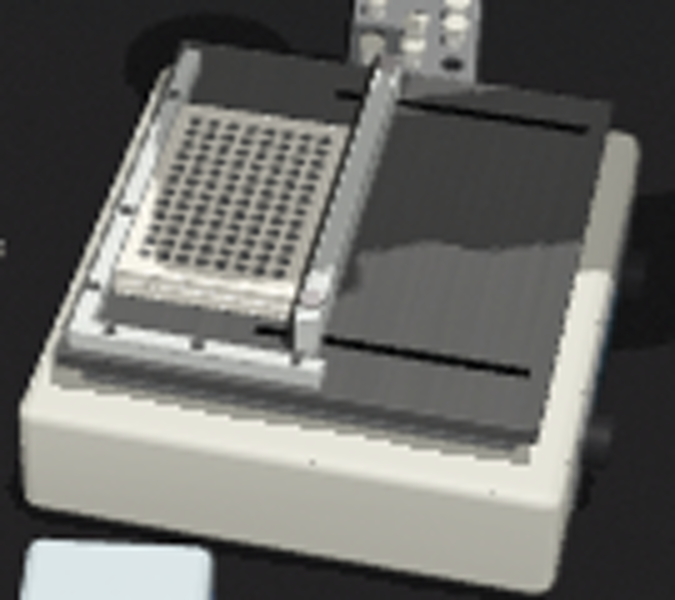

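The plate is square to the bar. It's about 5 mm from the back fence and 25 mm from the side fence, and its -y end is clear. I'll come down there and push along +y.

```bash
python3 - <<'E'
from h import *
d=pickle.load(open("cam3.pkl","rb"))
S=lambda p:(np.array(p)+.5)/5-.5+[270,145]
for n,p,z in[("-y+x",(172,103),.1144),("-y-x",(348,124),.1144),("+y+x",(116,268),.1144),("+y-x",(297,294),.1144),("bar end nut",(316,297),.126)]:print(n,toS(onz(d["side"],S(p),z)[0]).round(4))
E
```

```text
-y+x [ 0.096  -0.0473  0.1144]
-y-x [ 0.0098 -0.0514  0.1144]
+y+x [0.0909 0.0766 0.1144]
+y-x [0.0073 0.0746 0.1144]
bar end nut [-0.0039  0.0874  0.126 ]
```

Call:
send_rows(steps=[{"dp": [-24, 0, 0], "roll": 0, "jaw": 0}, {"dp": [-48, 0, 0], "roll": 0, "jaw": 0}, {"dp": [-48, 0, 30], "roll": 0, "jaw": 0}, {"dp": [-48, 0, 58], "roll": 0, "jaw": 0}, {"dp": [-48, 0, 64], "roll": 0, "jaw": 0}])

```text
time_s: 6.22
tcp_pos: [0.6175, -0.1404, 0.116]
eef_rot: [-180.0, -0.1, 172.8]
contact_force: [1.0, 0.1, 0.2]
gripper_width: 0.0004
gripper_force: 0.0
```

```bash
python3 d.py .051 -.03 .119
```

```text
[-2.5 69.2 -3.1] [ 0.0485 -0.0992  0.116 ] [-1.7999e+02 -1.3000e-01  1.7283e+02] [   4.8   22.5  -13.7   -0.   -53.8 -102. ] 6.225
```

Call:
send_rows(steps=[{"dp": [-1, 10, -2], "roll": 0, "jaw": 0}, {"dp": [-1, 20, -2], "roll": 0, "jaw": 0}, {"dp": [-1, 30, -2], "roll": 0, "jaw": 0}, {"dp": [-1, 36, -2], "roll": 0, "jaw": 0}, {"dp": [-1, 42, -2], "roll": 0, "jaw": 0}])

```text
time_s: 6.85
tcp_pos: [0.625, -0.0989, 0.12]
eef_rot: [-180.0, 0.0, 172.8]
contact_force: [0.6, -0.7, -0.0]
gripper_width: 0.0
gripper_force: 0.6
```

Call:
send_rows(steps=[{"dp": [0, 5, 0], "roll": 0, "jaw": 0}, {"dp": [0, 10, 0], "roll": 0, "jaw": 0}, {"dp": [0, 15, 0], "roll": 0, "jaw": 0}, {"dp": [0, 19, 0], "roll": 0, "jaw": 0}, {"dp": [0, 23, 0], "roll": 0, "jaw": 0}])

```text
time_s: 7.48
tcp_pos: [0.6277, -0.0762, 0.1196]
eef_rot: [-180.0, 0.0, 172.8]
contact_force: [0.2, -1.6, 0.8]
gripper_width: 0.0004
gripper_force: 0.7
```

```bash
python3 d.py .051 -.028 .119
```

```text
[-0.4  6.2  0.6] [ 0.0506 -0.0342  0.1196] [-180.      0.    172.82] [  10.7   22.2  -13.8    0.   -54.  -107.9] 7.475
```

Pushing at about 1.5 N. I'll creep on until the force rises.

Call:
send_rows(steps=[{"dp": [0, 2, 0], "roll": 0, "jaw": 0}, {"dp": [0, 4, 0], "roll": 0, "jaw": 0}, {"dp": [0, 4, 0], "roll": 0, "jaw": 0}])

```text
time_s: 7.85
tcp_pos: [0.6278, -0.0752, 0.1197]
eef_rot: [-179.8, -0.0, 172.8]
contact_force: [0.7, -15.4, 0.1]
gripper_width: 0.0005
gripper_force: 7.2
```

Call:
send_rows(steps=[{"dp": [0, 1.5, 0], "roll": 0, "jaw": 0}, {"dp": [0, 1.5, 0], "roll": 0, "jaw": 0}])

```text
time_s: 8.1
tcp_pos: [0.6277, -0.0751, 0.1198]
eef_rot: [-179.7, -0.1, 172.8]
contact_force: [1.7, -21.3, 0.3]
gripper_width: 0.0005
gripper_force: 10.1
```

Call:
send_rows(steps=[{"dp": [0, 1.5, 0], "roll": 0, "jaw": 0}, {"dp": [0, 1.5, 0], "roll": 0, "jaw": 0}])

```text
time_s: 8.35
tcp_pos: [0.6277, -0.0749, 0.1199]
eef_rot: [-179.6, -0.1, 172.8]
contact_force: [1.1, -26.1, 1.0]
gripper_width: 0.0001
gripper_force: 13.1
```

The plate is hard against the side fence. I'll back off, lift, and go behind the bar.

Call:
send_rows(steps=[{"dp": [0, -10, 0], "roll": 0, "jaw": 0}, {"dp": [0, -22, 0], "roll": 0, "jaw": 0}, {"dp": [0, -22, -30], "roll": 0, "jaw": 0}, {"dp": [0, -22, -65], "roll": 0, "jaw": 0}, {"dp": [40, -10, -65], "roll": 0, "jaw": 0}])

```text
time_s: 8.98
tcp_pos: [0.5903, -0.0744, 0.1869]
eef_rot: [179.9, 0.3, 172.8]
contact_force: [-0.2, 1.4, -0.1]
gripper_width: 0.0005
gripper_force: 0.0
```

```bash
python3 d.py -.033 -.003 .122
```

```text
[46.6 34.1 64.7] [ 0.0133 -0.0371  0.1869] [179.94   0.3  172.8 ] [  11.6   15.2  -14.3    0.   -60.2 -108.9] 8.975
```

Call:
send_rows(steps=[{"dp": [24, 17, 0], "roll": 0, "jaw": 0}, {"dp": [46, 34, 0], "roll": 0, "jaw": 0}, {"dp": [46, 34, 30], "roll": 0, "jaw": 0}, {"dp": [46, 34, 60], "roll": 0, "jaw": 0}, {"dp": [46, 34, 65], "roll": 0, "jaw": 0}])

```text
time_s: 9.6
tcp_pos: [0.5448, -0.0349, 0.1179]
eef_rot: [-180.0, -0.2, 172.8]
contact_force: [0.2, -1.5, 0.3]
gripper_width: 0.0003
gripper_force: 0.0
```

Call:
send_rows(steps=[{"dp": [-4, 0, 0], "roll": 0, "jaw": 0}, {"dp": [-8, 0, 0], "roll": 0, "jaw": 0}, {"dp": [-12, 0, 0], "roll": 0, "jaw": 0}, {"dp": [-14, 0, 0], "roll": 0, "jaw": 0}, {"dp": [-16, 0, 0], "roll": 0, "jaw": 0}])

```text
time_s: 10.22
tcp_pos: [0.5622, -0.037, 0.1197]
eef_rot: [180.0, 0.0, 172.8]
contact_force: [0.1, -0.0, 0.4]
gripper_width: 0.0006
gripper_force: 0.0
```

Call:
send_rows(steps=[{"dp": [-1, 0, 0], "roll": 0, "jaw": 0}, {"dp": [-2, 0, 0], "roll": 0, "jaw": 0}])

```text
time_s: 10.48
tcp_pos: [0.5634, -0.0372, 0.1194]
eef_rot: [-180.0, -0.1, 172.8]
contact_force: [-4.0, 1.3, 3.1]
gripper_width: 0.0006
gripper_force: 1.9
```

```bash
python3 d.py -.014 -.003 .122
```

```text
[-4.1  0.6 -2.6] [-0.0181 -0.0036  0.1194] [-1.7999e+02 -7.0000e-02  1.7281e+02] [  16.1   16.6  -22.5   -0.   -51.  -113.2] 10.475
```

In contact with the bar. I'll creep on until the force rises.

Call:
send_rows(steps=[{"dp": [-1, 0, 0], "roll": 0, "jaw": 0}, {"dp": [-2, 0, 0], "roll": 0, "jaw": 0}, {"dp": [-3, 0, 0], "roll": 0, "jaw": 0}])

```text
time_s: 10.85
tcp_pos: [0.5651, -0.0375, 0.1194]
eef_rot: [-180.0, -0.2, 172.8]
contact_force: [-11.5, 4.9, 9.2]
gripper_width: 0.0005
gripper_force: 6.2
```

Call:
send_rows(steps=[{"dp": [-1, 0, 0], "roll": 0, "jaw": 0}, {"dp": [-2, 0, 0], "roll": 0, "jaw": 0}])

```text
time_s: 11.1
tcp_pos: [0.5652, -0.0375, 0.1194]
eef_rot: [-180.0, -0.4, 172.8]
contact_force: [-19.6, 7.9, 16.8]
gripper_width: 0.0005
gripper_force: 10.3
```

Call:
send_rows(steps=[{"dp": [-1, 0, 0], "roll": 0, "jaw": 0}, {"dp": [-2, 0, 0], "roll": 0, "jaw": 0}])

```text
time_s: 11.35
tcp_pos: [0.5653, -0.0376, 0.1194]
eef_rot: [-180.0, -0.6, 172.8]
contact_force: [-27.0, 11.7, 24.5]
gripper_width: 0.0005
gripper_force: 14.4
```

The bar stalled with the force rising, so the plate is clamped. I'll back off and check.

Call:
send_rows(steps=[{"dp": [10, 0, 0], "roll": 0, "jaw": 0}, {"dp": [22, 0, 0], "roll": 0, "jaw": 0}, {"dp": [22, 0, -40], "roll": 0, "jaw": 0}, {"dp": [50, -40, -80], "roll": 0, "jaw": 0}, {"dp": [80, -90, -100], "roll": 0, "jaw": 0}])

```text
time_s: 11.98
tcp_pos: [0.4807, -0.1178, 0.2215]
eef_rot: [180.0, 0.2, 172.9]
contact_force: [1.3, -0.6, -0.1]
gripper_width: 0.0003
gripper_force: 0.0
```

Call:
send_rows(steps=[{"dp": [0, -60, 0], "roll": 0, "jaw": 0}, {"dp": [0, -120, 0], "roll": 0, "jaw": 0}, {"dp": [0, -150, 0], "roll": 0, "jaw": 0}])

```text
time_s: 12.35
tcp_pos: [0.4609, -0.2686, 0.2198]
eef_rot: [-180.0, 0.1, 172.7]
contact_force: [-0.3, 0.3, -1.1]
gripper_width: 0.0004
gripper_force: 0.0
```

```bash
python3 - <<'E'
from h import *
from plant import r
a=r.capture("side");b=r.capture("top");pickle.dump({"side":a,"top":b},open("cam4.pkl","wb"))
A=cv2.resize(a["image"][150:225,280:365],None,fx=4.7,fy=5,interpolation=cv2.INTER_CUBIC)
B=cv2.resize(b["image"][185:285,320:437],None,fx=3.4,fy=3.75,interpolation=cv2.INTER_CUBIC)
cv2.imwrite("pics/f.png",np.hstack([A,B[:375]])[:, :800]);print(A.shape,B.shape)
E
```

```text
(375, 400, 3) (375, 398, 3)
```

View pics/f.png

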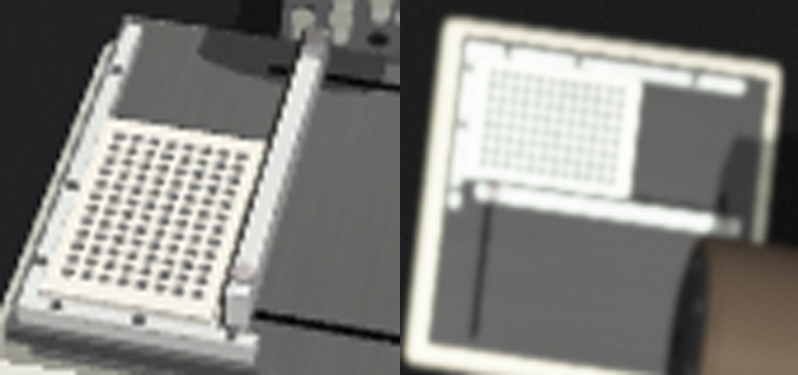

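Both views show the plate in the corner, with no gap at the back fence (left crop, column 75) or the side fence (left crop, row 300), and the bar against its long side. The arm is clear, so I'm handing in.

```bash
python3 -c "
from plant import r
print(r.close_job())"
```

```text
the job is handed in; nothing more can be done
None
```

I slid the plate into the corner against both fences, pushed the clamp bar up against it until it stalled, and handed the job in at about 12.5 s of the 51 s; the final pictures show no gaps, but the hand-in returned no verdict.

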